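# Shut the marked valve in the analyser's water service box

### The job

Shut off the water to the analyser: with your fingertips, slide the metal cover of the white service box all the way aside, then push the handle that has the round marking disc on its hub a quarter turn clockwise until it is fully shut and lies straight across its pipe. Push only: do not take the cover or the handle between the fingers, and do not lift the cover off its track. Leave the cover open, the other handle as it is and everything standing around undisturbed.

Things in the scene. Friction and masses are not known exactly. Their poses are not given: they have to be found in the camera images.
- box: White sheet-steel service box fixed on the bench, 270 (its x) x 412 (its y) x 80 mm high; walls at x = -135 and 135, y = -92 and 320 mm. Origin on the bench under the centre of the opening in its top, z up. Two 16 mm copper pipes run through it along y at x = -37 and 60 mm, centre 30 mm above the bench; one ball valve on each (body top 46 mm above the bench), spindle at y = 30 mm
- opening (a point): Centre of the opening in the box top, 80 mm above the bench: 220 (box x) by 140 (box y) mm, so y = -70 to 70. The rest of the top, y = 70 to 320, is a closed deck at the same height. Guide strips 10 mm high run along both long sides (|x| = 128 to 135); corner stops 10 mm high stand at y = -91 to -83, |x| = 110 to 128 only. Pipe ends stick out 45 mm, low, from both end walls
- deck_stop (a point): Foot of the cover's end stop, a strip 10 mm high across the deck at y = 241 to 249 mm of the box, 80 mm above the bench; the slid-aside cover's leading edge meets it here
- cover: Loose aluminium sheet cover, 250 (its x) x 160 (its y) x 4 mm, 0.3 to 0.65 kg, lying on the box top between the guide strips, 3 mm play; slides along box y with a few newtons. Origin at the centre of its underside, axes parallel to the box's. At the start its origin is at box y = 0 to 20 mm (shut or nearly); slid aside to box +y over the deck it meets the end stop at y = 161 mm
- flange (a point): Centre of the outer face of the cover's bent-up finger flange, 12 mm above the cover's underside (92 mm above the bench). The flange stands up along the cover's -y edge: 110 mm long (along x, centred), 4 mm thick, top 20 mm above the cover's underside (100 mm above the bench). Push on this face towards the box's +y to open the cover. The opposite edge carries only a fold 8 mm high
- marked: The ball valve whose handle carries the marking disc, fixed in the box on either of the two pipes (nearer or farther from the robot). Origin on the bench top under its spindle, axes parallel to the box's
- marked_hub (a point): Point on the spindle axis at mid-height of the marked handle, 65 mm above the bench. A plain aluminium disc, diameter 36 mm, lies on this hub; the other handle has none. Nut top 75 mm above the bench. The x, y axes turn with the handle: the handle points along this frame's -y
- marked_tip (a point): Outer end of the marked handle at mid-height, 65 mm from the hub. The handle is a lever 13 mm wide and 11 mm thick (59.5 to 70.5 mm above the bench), black-sleeved from 20 to 65 mm from the spindle
- marked_handle (a joint): Angle of the marked handle, rad: 0 open (the lever lies along its pipe and points to the box's -y), growing clockwise seen from above, pi/2 shut against its stop (the lever points to the box's -x). It starts between 0 and 0.35, turns with about 0.2 N m of friction and stays where it is left
- plain_hub (a point): Same point on the other handle, which has only a small nut on its hub and is to be left alone
- plain_tip (a point): Outer end of the other handle, 65 mm from its hub; the same lever in size and height
- plain_handle (a joint): Angle of the other handle, same sense; it starts between 0 and 0.2
- cup: Bystander: sample cup with screw cap, diameter 54, height 62 mm, on the bench beside the box's -y end; origin under its centre
- dropper: Bystander: amber dropper bottle, diameter 28, height 58 mm, standing on the box's deck beyond the end stop; origin under its centre
- wrench: Bystander: steel wrench 170 mm long, 8 mm thick, lying on the bench along the box's -y end, 55 to 95 mm from that wall; origin under its centre
- tipbox: Bystander: pipette-tip box 88 x 123 x 57 mm, on the bench beside the box's -y end; origin under its centre
- beaker: Bystander: glass beaker, diameter 64, height 85 mm, on the bench beyond the box; origin under its centre
- dishes: Bystander: stack of three culture dishes, diameter 92, height 42 mm, beyond the box; origin under its centre
- slides: Bystander: carton of slides 26 x 76 x 24 mm, lying on the deck beyond the end stop; origin under its centre

How it is judged:
By the outcome, as a careful person would: the job done as asked, in the order asked, and still so for the second after the job is handed in, with the robot touching nothing.
It also fails if it takes over 51 s, if anything falls off the work surface, if the arm or the gripper's body presses on something with over 40 N, if the wrist force passes 120 N, or if a joint passes its speed limit or range.

### The arm

A 6-joint arm with a two-finger parallel gripper is mounted at the origin on the work surface. World frame = base frame: x ahead of the robot, y to its left, z up, the work surface at z = 0. Lengths are in mm, angles in rad, forces in N, time in s.
With the tool pointing down it reaches from about 400 to 925 mm from the base axis. Payload 12.5 kg.
Tool frame: the origin (TCP) lies at the centre of the arm's flange, where the gripper is bolted on; the fingertips stand 190 mm ahead of it and the grasp point (between the pads) lies 171 mm ahead of it; z points along the fingers, y is the line along which they close (so a half turn about z gives the same grasp; the last joint's range is limited). The gripper opens to 95 mm and grips with 3 to 60 N. Pads are 20 mm wide; open, the fingers measure 119 mm over their backs; the gripper's body (75 mm by 180 mm) begins 59 mm behind the grasp point.
Start: joints at [-1.321, 0.491, 1.559, -0, 1.092, -0.106], TCP at [217.732, -585.848, 404.761] pointing down, gripper open.
Joint ranges: [-3.1, 3.1], [-0.84, 2.19], [0.05, 2.79], [-1.13, 4.28], [0.06, 2.93], [-2.69, 2.69]. Speed limits (rad/s): [2.22, 2.22, 2.79, 3.14, 3.14, 3.14].

### API

Orientations are given as [roll, pitch, yaw] about the fixed x, y, z axes, in that order (R = Rz(yaw) Ry(pitch) Rx(roll)).
In Python, from cell import env, read_camera, search_frame, cut_out gives the robot as it stands. The module is installed in compiled form; this text tells all that it offers.
- The arm moves only by the tool move_arm, never from a script. Its argument "commands" is a list of rows, each a list of 3 entries, a list of its own where there are three numbers: the shift along the world's x, y, z normalised to -1 to 1, where 1 is 0.03 m, then the turn about the world's z normalised to -1 to 1, where 1 is 0.08 rad, then the opening, from -1 (shut) to 1 (fully open), so that 0 is half open. A call has 1 to 20 rows; each row shifts and turns the commanded pose from where the row before left it; what a row does not reach is not made up. A row lasts 1/12 s, in which the tool goes at most 41.7 mm and 7.16 degrees, less where a joint would pass 70% of its speed; a pose out of reach is approached as far as the arm can. A call with a number of a shift or a turn outside -1 to 1 is refused whole. A call with a gripper value outside its range is refused whole. The fingers move at their own pace and stop on an object; the grip force is fixed at half the most. Time passes only in rows, so rows that do not move let the fingers close. It gives the time, the measured TCP pose, the force, the opening and the grip force at its end, in the units of the state.
- env.state(): the state, without advancing time (a new reading comes with each control period).
- read_camera(name): name is "scene" or "top" or "wrist"; returns a dict with "image" (480x640x3 uint8, red, green, blue), "fx", "fy", "cx", "cy" (pixels), "rvec" (rotation vector, rad) and "tvec" (3), from world to camera coordinates, as OpenCV has them. Camera axes: x right, y down, z forward; pixel columns grow to the right and rows downward; lengths in mm; the calibration is good to about 2 mm. The wrist camera is an equidistant fisheye: a pixel r from the principal point sees the ray r / f radians off the axis. A picture is of the moment at which its call begins. There is no depth.
- env.job_done(): hands the job in; it is judged then, once.
Trained networks look in a picture, given as the dict that the camera call returned (one of the last four; its "shot" number tells which), for a name from the list of things; names that differ only in an ending like _2 or _b are one class to them, and where a whole thing is asked for, a point or a joint stands for the part that bears it (a point fixed in the world has none). Each returns a list of dicts, best first, with "confidence" (0 to 1); they miss things now and then, are a little off and sometimes report something else, mostly with a low value. They report only what shows in the picture. A call takes as long as a camera call.
- search_frame(thing, picture): "at" ([column, row] in pixels, amid what is visible of it).
- cut_out(thing, picture): "region" (480x640 bool, what is visible of it) and "at" ([column, row] in pixels, amid what is visible of it).
The state is a dict: "t": time; "joints": joint angles; "qvel": joint speeds; "tau": joint torques, N m; "eef_pos": TCP position; "tcp_rot": TCP orientation; "ft_force": force on the tool from outside, world axes, zero at the start; "moment": the same for the moment, N m; "opening": opening from 0.0 (shut) to 1.0 (fully open); "grip_force": force on a finger pad.
Only numpy, scipy, OpenCV 4.12 (cv2) and the standard library are available. Lean on these libraries where they do the work, as an engineer would, in place of code of your own. Each camera call takes 0.05 s, during which the arm holds its last target. There are 200 camera calls.

## Working session

There is one attempt and no reset: what is moved stays moved. The work goes in short steps, Python scripts to look and compute and a tool call to move; the robot and the scene stay as the last step left them, time stands still between calls to the robot, and variables do not carry over. Pictures are saved under pics/ and viewed, at most 10 in all, crops included, and the job is handed in when it is done.

Besides the shell and the picture viewer there is one more tool, called as name([rows], argument=value, ...), one row to a line, values as JSON. move_arm: Moves the arm, as the interface text tells. Its arguments: {"type":"object","properties":{"commands":{"type":"array","items":{"type":"array"}}},"required":["commands"]}

```bash
mkdir -p pics
cat > h.py <<'E'
import numpy as np, cv2
from cell import env, read_camera, search_frame, cut_out
def cam(c): 
    R=cv2.Rodrigues(np.array(c["rvec"],float))[0]; return R,np.array(c["tvec"],float).ravel()
def back(c,px,z):
    R,t=cam(c); u=(px[0]-c["cx"])/c["fx"]; v=(px[1]-c["cy"])/c["fy"]
    d=R.T@np.array([u,v,1]); o=-R.T@t; return o+d*(z-o[2])/d[2]
def proj(c,P):
    R,t=cam(c); p=np.atleast_2d(P)@R.T+t; return np.c_[p[:,0]/p[:,2]*c["fx"]+c["cx"],p[:,1]/p[:,2]*c["fy"]+c["cy"]]
E
python3 - <<'E'
from h import *
print(env.state())
for n in("top","scene"):
    c=read_camera(n); cv2.imwrite(f"pics/{n}0.png",c["image"][:,:,::-1])
    R,t=cam(c); print(n,-R.T@t,c["fx"],R.round(2).tolist())
    for th,z in(("box",80),("cover",84),("flange",92),("marked_hub",70),("marked_tip",65),("plain_hub",70),("plain_tip",65),("cup",62),("dropper",138),("wrench",8),("tipbox",57),("beaker",85),("dishes",42),("slides",104)):
        for r in search_frame(th,c)[:1]: print(th,np.round(r["at"]),round(r["confidence"],2),back(c,r["at"],z).round())
E
```

```text
{'t': 0.0, 'joints': array([-1.32061849e+00,  4.91576502e-01,  1.55944899e+00,  6.89670120e-08,
        1.09171727e+00, -1.05566538e-01]), 'qvel': array([-0.00065181,  0.00032109,  0.00080717, -0.00015164,  0.00065022,
       -0.00145788]), 'tau': array([-1.00701440e-03, -6.12645650e+01, -2.58177173e+01,  6.91936864e-02,
        4.83012199e-02, -1.29078526e-04]), 'eef_pos': array([ 217.71339057, -585.82199767,  404.15126309]), 'tcp_rot': array([-3.14044895e+00, -1.21248424e-04,  3.55744273e-01]), 'ft_force': array([-0.11751617, -0.56978388,  0.50017003]), 'moment': array([-0.02291687,  0.00311997,  0.00039991]), 'grip_force': 0.0, 'opening': 0.9981241915903231}
top [ 392.34531277  -22.56745467 1281.47679439] 597.5251832673059 [[-0.01, -1.0, -0.0], [-0.99, 0.01, -0.16], [0.16, 0.0, -0.99]]
box [212. 257.] 0.97 [558. 185.  80.]
cover [295. 276.] 0.86 [518.  16.  84.]
flange [292. 275.] 0.66 [519.  21.  92.]
plain_hub [298. 274.] 0.29 [524.  11.  70.]
cup [398. 342.] 0.95 [ 385. -189.   62.]
dropper [173. 216.] 0.51 [633. 253. 138.]
wrench [375. 285.] 0.85 [ 505. -152.    8.]
tipbox [437. 280.] 0.58 [ 510. -275.   57.]
beaker [233. 162.] 0.57 [757. 144.  85.]
dishes [315. 181.] 0.9 [726. -25.  42.]
slides [157. 266.] 0.62 [538. 290. 104.]
scene [1239.324396    306.59106373  678.29032828] 457.5533183696685 [[-0.45, 0.89, 0.01], [0.56, 0.3, -0.77], [-0.69, -0.34, -0.64]]
box [410. 283.] 0.64 [617. 194.  80.]
cover [337. 229.] 0.65 [537.   8.  84.]
flange [339. 227.] 0.64 [538.  12.  92.]
marked_tip [287. 194.] 0.66 [ 447. -166.   65.]
plain_hub [284. 191.] 0.6 [ 447. -173.   70.]
cup [287. 191.] 0.7 [ 433. -174.   62.]
dropper [450. 296.] 0.71 [676. 273. 138.]
wrench [282. 223.] 0.83 [ 488. -158.    8.]
tipbox [234. 210.] 0.89 [ 552. -249.   57.]
beaker [357. 345.] 0.9 [798. 163.  85.]
dishes [277. 301.] 0.78 [740. -21.  42.]
slides [475. 273.] 0.95 [561. 297. 104.]
```

Run:
```python
import cv2
a=cv2.imread("pics/top0.png")[130:410,110:490]; cv2.imwrite("pics/top0c.png",cv2.resize(a,(800,589),interpolation=cv2.INTER_CUBIC))
```

```text
(no output)
```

View pics/top0c.png

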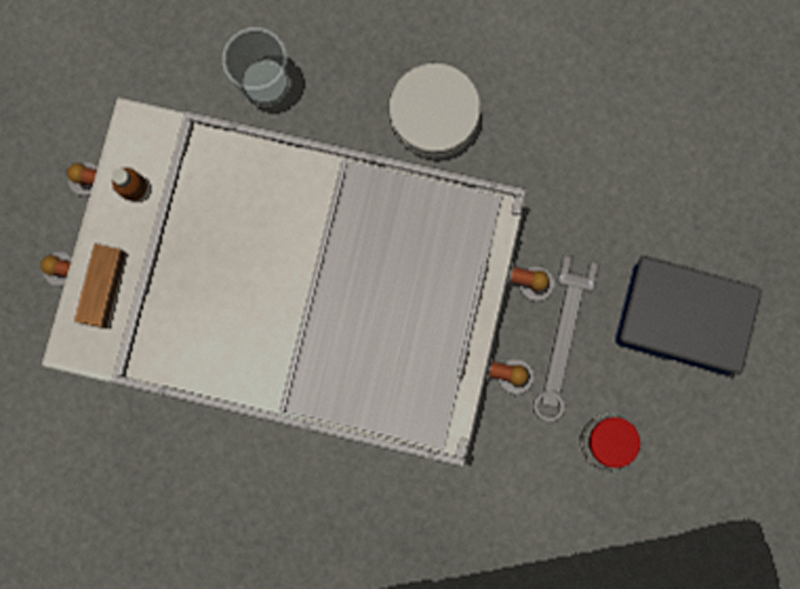

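View pics/scene0.png

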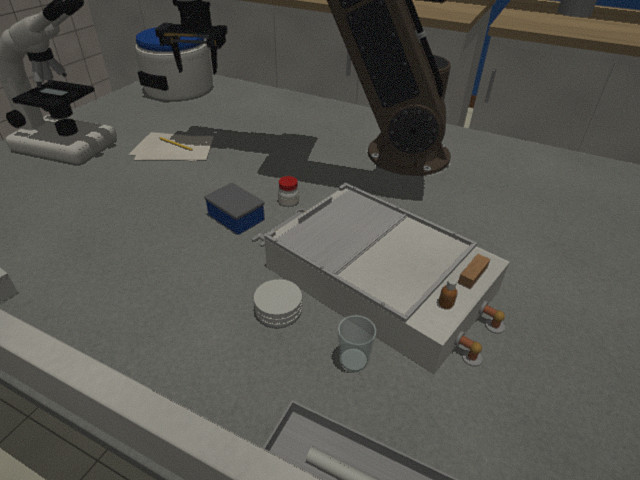

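The top view shows the box turned about -0.22 rad, with its -y end to the right and the cover shut. The crop puts the box corners near (118,98), (43,366), (524,190) and (466,464). The scene view shows the corners near (508,263), (433,342), (266,237) and (345,187). I'll fit the box pose from these.

Run:
```python
from h import *
from scipy.optimize import least_squares
s=380/800
ct=read_camera("top"); cs=read_camera("scene")
P=np.array([[135,320,80],[-135,320,80],[135,-92,90],[-135,-92,90]],float)
U=np.array([[118,98],[43,366],[524,190],[466,464]])*s+[110,130]
S=np.array([[433,342],[508,263],[266,237],[345,187]],float)
def W(p,Q):
    c,s_=np.cos(p[2]),np.sin(p[2]); return np.c_[p[0]+c*Q[:,0]-s_*Q[:,1],p[1]+s_*Q[:,0]+c*Q[:,1],Q[:,2]]
f=lambda p:np.r_[(proj(ct,W(p,P))-U).ravel(),(proj(cs,W(p,P))-S).ravel()]
g=lambda p:(proj(ct,W(p,P))-U).ravel()
for q in(f,g):
    r=least_squares(q,[520,0,-.22],x_scale=[1,1,.01]); print(r.x.round(3),r.fun.round(1))
p=least_squares(f,[520,0,-.22],x_scale=[1,1,.01]).x
for c,n in((ct,"top"),(cs,"scene")):
    im=cv2.resize(c["image"][:,:,::-1],None,fx=3,fy=3,interpolation=cv2.INTER_CUBIC)
    for L,col in(([[135,320,80],[-135,320,80],[-135,-92,80],[135,-92,80]],(0,255,0)),([[125,245,90],[-125,245,90]],(255,0,0)),([[-128,-70,90],[-128,230,90]],(255,0,255)),([[55,-80,100],[-55,-80,100]],(0,0,255)),([[125,80,84],[-125,80,84]],(0,255,255))):
        cv2.polylines(im,[np.round(proj(c,W(p,np.array(L,float)))*3+1).astype(int)],len(L)>2,col,1)
    x0,y0=(390,400) if n=="top" else (760,520)
    cv2.imwrite(f"pics/{n}1.png",im[y0:y0+600,x0:x0+800])
```

```text
[ 5.21986e+02  3.84400e+00 -2.49000e-01] [ 1.4 -1.4  0.1 -2.   2.3 -0.  -1.1  1.   6.3  2.8 -0.  -1.4 -3.6 -3.5
 -0.9 -5.5]
[ 5.22218e+02  4.83100e+00 -2.36000e-01] [-0.4  0.2 -0.1  0.1  1.1 -0.9 -0.6  0.5]
```

View pics/top1.png

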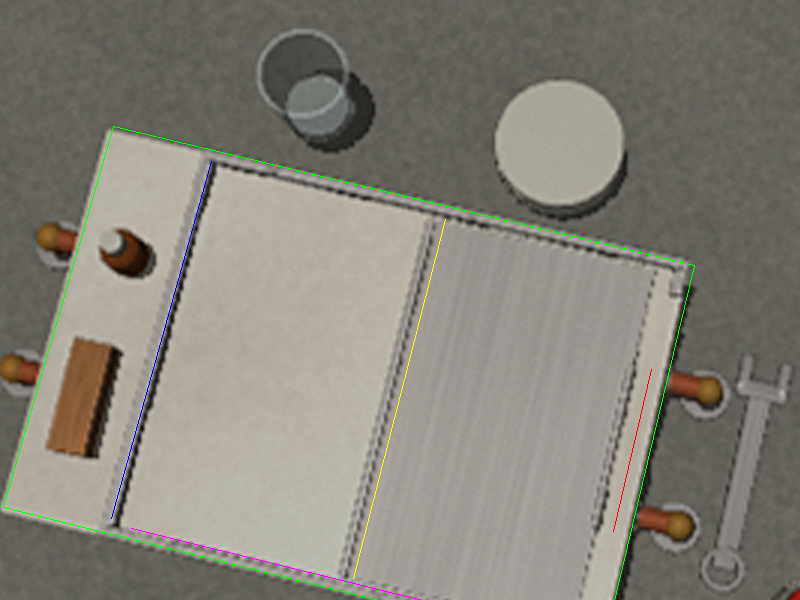

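The top-view fit has residuals of about 1 px: box at (522, 5), yaw -0.236. The cover's far edge and flange lie roughly 10 mm to +y of the drawn lines, so the flange face is near box y = -70. Next I move above the -y end, turned to the box, with the fingers half open.

move_arm([
  [[0.467, 0.817, 0], 0.612, 0],
  [[0.467, 0.817, 0], 0.612, 0],
  [[0.467, 0.817, 0], 0.612, 0],
  [[0.467, 0.817, 0], 0.612, 0],
  [[0.467, 0.817, 0], 0.612, 0],
  [[0.467, 0.817, 0], 0.612, 0],
  [[0.467, 0.817, 0], 0.612, 0],
  [[0.467, 0.817, 0], 0.612, 0],
  [[0.467, 0.817, 0], 0.612, 0],
  [[0.467, 0.817, 0], 0.612, 0],
  [[0.467, 0.817, 0], 0.612, 0],
  [[0.467, 0.817, 0], 0.612, 0],
  [[0.467, 0.817, 0], 0.612, 0],
  [[0.467, 0.817, 0], 0.612, 0],
  [[0.467, 0.817, 0], 0.612, 0],
  [[0.467, 0.817, 0], 0.612, 0],
  [[0.467, 0.817, 0], 0.612, 0],
  [[0.467, 0.817, 0], 0.612, 0],
  [[0.467, 0.817, 0], 0.612, 0],
  [[0.467, 0.817, 0], 0.612, 0],
])

```text
t: 3.27
eef_pos: [498.4, -94.3, 404.9]
tcp_rot: [3.141, 0.0, 1.337]
ft_force: [-0.1, -0.1, -0.0]
opening: 0.502
grip_force: 0.0
```

Run:
```python
from h import *
s=env.state();print(s["t"],s["eef_pos"],s["tcp_rot"],s["opening"],s["ft_force"])
c=read_camera("wrist"); R,t=cam(c); print(-R.T@t,c["fx"],R.round(2).tolist()); cv2.imwrite("pics/w0.png",c["image"][:,:,::-1])
```

```text
3.2667 [498.43621446 -94.27281502 404.93020777] [3.14113534e+00 4.65642418e-05 1.33747006e+00] 0.5020596715339072 [-0.12512219 -0.13621983 -0.0197092 ]
[516.7856276  -24.30825437 385.11116382] 371.64829954431775 [[0.97, -0.23, 0.0], [-0.22, -0.94, 0.26], [-0.06, -0.25, -0.97]]
```

View pics/w0.png

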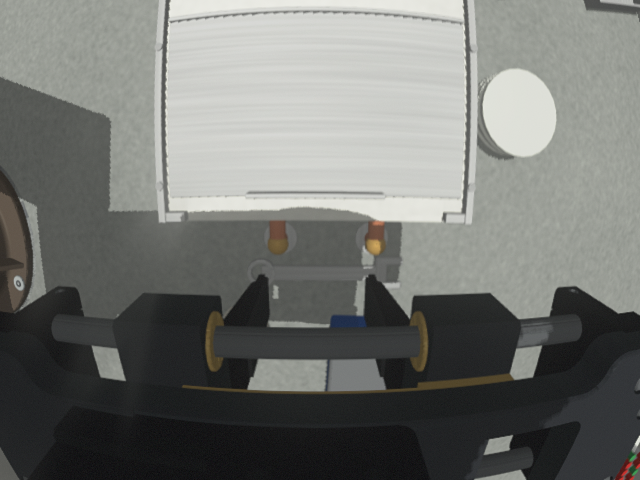

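The wrist view shows the flange as a bar at row 193, columns 247 to 383, and the box's -y edge at row 221, columns 160 to 472. I'll work out these positions.

```bash
cat >> h.py <<'E'
def fback(c,px,z):
    R,t=cam(c); a=(px[0]-c["cx"])/c["fx"]; b=(px[1]-c["cy"])/c["fy"]; r=np.hypot(a,b)
    d=R.T@np.array([a/r*np.sin(r),b/r*np.sin(r),np.cos(r)]); o=-R.T@t; return o+d*(z-o[2])/d[2]
def box(P,p=(522.2,4.8,-.236)):
    d=P[:2]-np.array(p[:2]); c,s=np.cos(p[2]),np.sin(p[2]); return np.array([c*d[0]+s*d[1],-s*d[0]+c*d[1]])
E
python3 - <<'E'
from h import *
c=read_camera("wrist")
for n,px,z in(("edgeL",(160,222),90),("edgeR",(472,222),90),("edge mid",(260,210),80),("edge",(420,221),80),("flL",(247,194),100),("flR",(383,194),100),("far edge mid",(320,14),88),("guideL",(160,60),90),("guideR",(476,60),90)):
    w=fback(c,px,z); print(n,w.round(1),box(w).round(1))
print("tool",box(env.state()["eef_pos"]))
E
```

```text
edgeL [374.  -48.1  90. ] [-131.7  -86.1]
edgeR [ 635.4 -109.2   90. ] [136.7 -84.4]
edge mid [460.6 -60.9  80. ] [-44.5 -78.3]
edge [ 591.3 -100.7   80. ] [ 91.9 -86.4]
flL [457.6 -43.6 100. ] [-51.5 -62.2]
flR [560.9 -67.8 100. ] [ 54.5 -61.5]
far edge mid [546.6  86.6  88. ] [ 4.6 85.3]
guideL [409.8  86.2  90. ] [-128.3   52.9]
guideR [666.6  26.8  90. ] [135.3  55.1]
tool [   0.41906562 -100.61294702]
```

move_arm([
  [[0, 0, -0.846], 0, 0],
  [[0, 0, -0.846], 0, 0],
  [[0, 0, -0.846], 0, 0],
  [[0, 0, -0.846], 0, 0],
  [[0, 0, -0.846], 0, 0],
  [[0, 0, 0], 0, 0],
  [[0.07, 0.29, 0], 0, 0],
  [[0.07, 0.29, 0], 0, 0],
  [[0.047, 0.194, 0], 0, 0],
  [[0.047, 0.194, 0], 0, 0],
  [[0.047, 0.194, 0], 0, 0],
  [[0.047, 0.194, 0], 0, 0],
  [[0.047, 0.194, 0], 0, 0],
  [[0.047, 0.194, 0], 0, 0],
])

```text
t: 4.53
eef_pos: [510.8, -42.8, 278.2]
tcp_rot: [3.141, 0.0, 1.335]
ft_force: [-1.4, -4.8, 3.1]
opening: 0.5
grip_force: 2.3
```

Run:
```python
from h import *
s=env.state();print(s["t"],s["eef_pos"],box(s["eef_pos"]),s["ft_force"])
c=read_camera("wrist");cv2.imwrite("pics/w1.png",c["image"][:,:,::-1])
```

```text
4.5333 [510.75122908 -42.76572112 278.18432978] [-9.82526242e-03 -4.89241462e+01] [-1.42633758 -4.78561905  3.11218898]
```

View pics/w1.png

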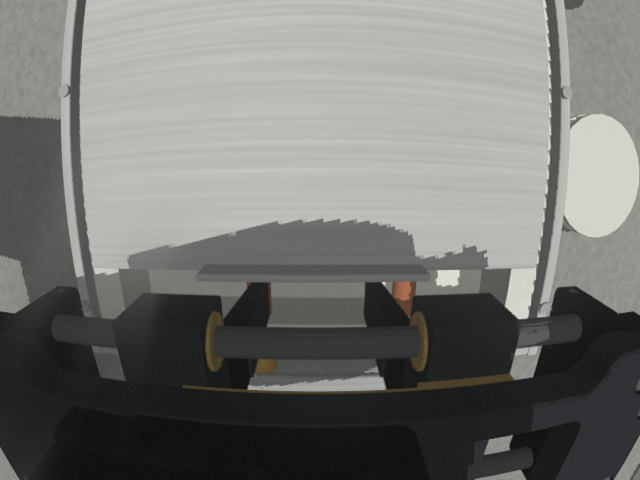

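Both fingers bear on the flange (row 272) and the cover is sliding straight at about 5 N. I'll keep pushing.

move_arm([
  [[0.0585, 0.243, 0], 0, 0],
  [[0.0585, 0.243, 0], 0, 0],
  [[0.0585, 0.243, 0], 0, 0],
  [[0.0585, 0.243, 0], 0, 0],
  [[0.0585, 0.243, 0], 0, 0],
  [[0.0585, 0.243, 0], 0, 0],
  [[0.0585, 0.243, 0], 0, 0],
  [[0.0585, 0.243, 0], 0, 0],
  [[0.0585, 0.243, 0], 0, 0],
  [[0.0585, 0.243, 0], 0, 0],
  [[0.0585, 0.243, 0], 0, 0],
  [[0.0585, 0.243, 0], 0, 0],
  [[0.0585, 0.243, 0], 0, 0],
  [[0.0585, 0.243, 0], 0, 0],
  [[0.0585, 0.243, 0], 0, 0],
])

```text
t: 5.83
eef_pos: [537.0, 66.7, 277.8]
tcp_rot: [-3.141, 0.0, 1.335]
ft_force: [-0.9, -4.9, 4.0]
opening: 0.501
grip_force: 2.5
```

move_arm([
  [[0.0156, 0.065, 0], 0, 0],
  [[0.0156, 0.065, 0], 0, 0],
  [[0.0156, 0.065, 0], 0, 0],
  [[0, 0, 0], 0, 0],
])

```text
t: 6.17
eef_pos: [538.3, 72.1, 277.7]
tcp_rot: [-3.141, -0.0, 1.335]
ft_force: [-1.4, 0.1, -0.8]
opening: 0.503
grip_force: 0.0
```

move_arm([
  [[0.0156, 0.065, 0], 0, 0],
  [[0.0156, 0.065, 0], 0, 0],
  [[0.0156, 0.065, 0], 0, 0],
])

```text
t: 6.42
eef_pos: [538.9, 75.1, 277.7]
tcp_rot: [-3.139, 0.006, 1.336]
ft_force: [-11.8, -51.2, 11.0]
opening: 0.499
grip_force: 26.0
```

move_arm([
  [[0.0156, 0.065, 0], 0, 0],
  [[0.0156, 0.065, 0], 0, 0],
])

```text
t: 6.58
eef_pos: [539.5, 76.4, 277.7]
tcp_rot: [-3.137, 0.011, 1.337]
ft_force: [-16.2, -80.4, 15.5]
opening: 0.499
grip_force: 41.3
```

The cover has met the stop. I'll back off gently, lift, and look at the handles.

move_arm([
  [[-0.039, -0.162, 0], 0, 0],
  [[-0.039, -0.162, 0], 0, 0],
  [[-0.078, -0.324, 0], 0, 0],
  [[-0.156, -0.648, 0.3], 0, -0.5],
  [[-0.2, -0.8, 0.8], 0, -1],
  [[-0.2, -0.8, 0.8], 0, -1],
  [[-0.2, -0.8, 0.8], 0, -1],
  [[-0.2, -0.8, 0.8], 0, -1],
  [[-0.1, -0.4, 0.4], 0, -1],
  [[0, 0, 0], 0, -1],
])

```text
t: 7.42
eef_pos: [504.0, -67.1, 397.3]
tcp_rot: [3.137, -0.0, 1.333]
ft_force: [0.2, 0.5, 0.3]
opening: 0.068
grip_force: 0.0
```

Run:
```python
from h import *
s=env.state();print(s["t"],s["eef_pos"],box(s["eef_pos"]),s["ft_force"],s["opening"])
for n in("wrist","top"):
    c=read_camera(n);cv2.imwrite(f"pics/{n}2.png",c["image"][:,:,::-1])
    for th,z in(("marked_hub",72),("marked_tip",70),("plain_hub",72),("plain_tip",70)):
        for r in search_frame(th,c)[:2]:
            w=(fback if n=="wrist" else back)(c,r["at"],z); print(n,th,np.round(r["at"]),round(r["confidence"],2),w.round(),box(w).round(1))
```

```text
7.4167 [503.96287291 -67.08188929 397.31358767] [ -0.92452089 -74.15351693] [0.24365049 0.4519219  0.26251238] 0.0682557833466813
wrist marked_hub [381. 117.] 0.8 [582.  15.  72.] [55.6 23.7]
wrist marked_hub [517. 138.] 0.63 [703. -23.  72.] [182.6  15. ]
wrist marked_tip [381. 122.] 0.78 [581.  11.  70.] [55.6 19.9]
wrist marked_tip [314. 154.] 0.51 [521.  -2.  70.] [ 0.2 -7.4]
wrist plain_hub [268. 134.] 0.71 [488.  23.  72.] [-36.9   9.4]
wrist plain_tip [270. 133.] 0.9 [490.  23.  70.] [-35.8  10.3]
top marked_hub [294. 241.] 0.45 [591.  19.  72.] [63.7 30.1]
top marked_tip [293. 244.] 0.5 [585.  22.  70.] [57.3 31.3]
top marked_tip [398. 341.] 0.33 [ 388. -188.   70.] [ -85.3 -219.1]
top plain_tip [315. 184.] 0.28 [713. -25.  70.] [192.5  15.2]
top plain_tip [293. 243.] 0.16 [588.  20.  70.] [59.9 30.4]
```

View pics/wrist2.png

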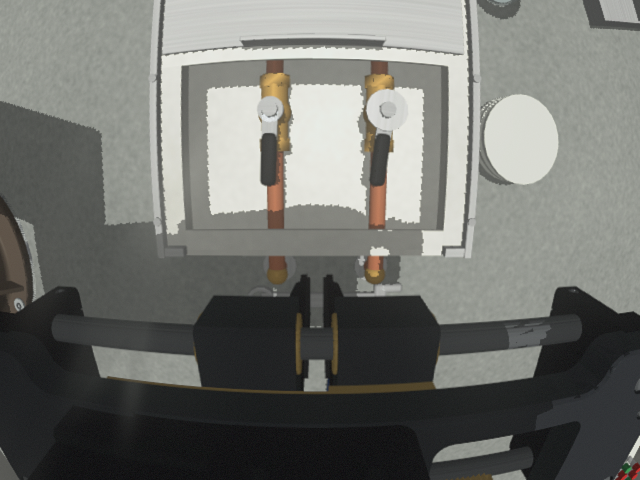

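The cover is open. The marked handle, with the disc at (387,109), is on the right pipe at box x = 60, and its tip is at (379,184). The plain handle has its hub at (270,108) and its tip at (268,184).

Run:
```python
from h import *
c=read_camera("wrist")
for n,px,z in(("disc",(387.5,109.5),72),("nut",(388,109),75),("tip",(379,184),70),("pnut",(270,108),75),("ptip",(268,184),70),("opening BL",(183,229),80),("opening BR",(447,229),80),("op TL",(183,66),80),("op TR",(445,66),80),("flange",(313,41),100)):
    w=fback(c,px,z); print(n,w.round(1),box(w).round(1))
t=read_camera("top"); im=cv2.resize(t["image"][:,:,::-1],None,fx=6,fy=6,interpolation=cv2.INTER_CUBIC); cv2.imwrite("pics/top2c.png",im[1200:1800,1500:2300])
for n,P in (("hub",(60,30,72)),):
    cs,s=np.cos(-.236),np.sin(-.236);print(proj(t,[522.2+cs*60-s*30,4.8+s*60+cs*30,72]))
```

```text
disc [586.3  23.   72. ] [58.  32.7]
nut [586.1  23.2  75. ] [57.9 32.8]
tip [566.1 -35.8  70. ] [ 52.2 -29.2]
pnut [494.3  45.3  75. ] [-36.5  32.8]
ptip [476.9 -14.6  70. ] [-39.5 -29.4]
opening BL [397.4 -31.9  80. ] [-112.8  -64.8]
opening BR [615.  -84.1  80. ] [111.  -64.8]
op TL [433.7 100.5  80. ] [-108.5   72.4]
op TR [641.1  50.1  80. ] [105.   71.9]
flange [539.2  84.3 100. ] [-2.1 81.2]
[[293.45690245 243.03419937]]
```

View pics/top2c.png

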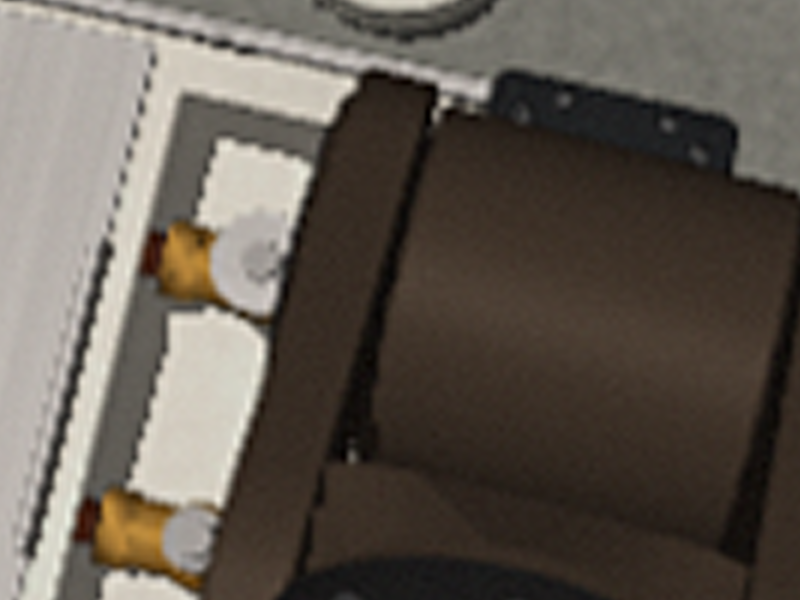

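Run:
```python
from h import *
hub=np.array([59.5,31]); p=(522.2,4.8,-.236); c,s=np.cos(p[2]),np.sin(p[2]); Rm=np.array([[c,-s],[s,c]])
def C(th,r=45,g=0): 
    return hub+r*np.array([-np.sin(th),-np.cos(th)])+(6.5+g+12*abs(np.cos(th))+10*abs(np.sin(th)))*np.array([np.cos(th),-np.sin(th)])
w=lambda b:Rm@b+p[:2]
e=env.state()["eef_pos"]; print(e,env.state()["opening"])
ths=np.linspace(0.09,np.pi/2,19)
pts=[w(C(0.09,g=10))]+[w(C(t)) for t in ths]
print("start",pts[0],C(.09,g=10),(pts[0]-e[:2])/30,(244-e[2])/30)
print((np.diff(pts,axis=0)/30).round(3).tolist()); print(pts[-1],C(np.pi/2), "retreat -y dir",Rm@[0,-1])
```

```text
[504.39550951 -65.03771844 394.59215706] 0.004241006264287373
start [600.69183464 -31.00078803] [ 84.6868954  -16.45582802] [3.2098775  1.13456435] -5.0197385687216975
[[-0.316, 0.107], [-0.113, -0.014], [-0.117, -0.005], [-0.121, 0.005], [-0.124, 0.016], [-0.125, 0.027], [-0.125, 0.039], [-0.124, 0.052], [-0.122, 0.065], [-0.118, 0.078], [-0.112, 0.09], [-0.105, 0.103], [-0.096, 0.114], [-0.086, 0.125], [-0.074, 0.135], [-0.061, 0.144], [-0.047, 0.151], [-0.032, 0.157], [-0.016, 0.161]]
[539.68839773  15.50775162] [14.5 14.5] retreat -y dir [-0.23381538 -0.97228101]
```

move_arm([
  [[0.8, 0.284, 0], 0, -1],
  [[0.8, 0.284, 0], 0, -1],
  [[0.8, 0.284, 0], 0, -1],
  [[0.8, 0.284, 0], 0, -1],
  [[0, 0, 0], 0, -1],
  [[0, 0, -0.8], 0, -1],
  [[0, 0, -0.8], 0, -1],
  [[0, 0, -0.8], 0, -1],
  [[0, 0, -0.8], 0, -1],
  [[0, 0, -0.8], 0, -1],
  [[0, 0, -0.6], 0, -1],
  [[0, 0, -0.4], 0, -1],
  [[0, 0, 0], 0, -1],
  [[0, 0, 0], 0, -1],
])

```text
t: 9.18
eef_pos: [600.3, -31.2, 244.9]
tcp_rot: [-3.141, 0.0, 1.335]
ft_force: [0.5, -0.4, 0.9]
opening: 0.003
grip_force: 0.0
```

It's in place with no contact. Now the first half of the arc.

move_arm([
  [[-0.158, 0.054, 0], 0, -1],
  [[-0.158, 0.053, 0], 0, -1],
  [[-0.113, -0.014, 0], 0, -1],
  [[-0.117, -0.005, 0], 0, -1],
  [[-0.121, 0.005, 0], 0, -1],
  [[-0.124, 0.016, 0], 0, -1],
  [[-0.125, 0.027, 0], 0, -1],
  [[-0.125, 0.039, 0], 0, -1],
  [[-0.124, 0.052, 0], 0, -1],
  [[-0.122, 0.065, 0], 0, -1],
  [[-0.118, 0.078, 0], 0, -1],
])

```text
t: 10.1
eef_pos: [558.6, -20.4, 245.7]
tcp_rot: [3.137, -0.0, 1.335]
ft_force: [4.4, -2.0, -0.3]
opening: 0.002
grip_force: 2.3
```

move_arm([
  [[-0.112, 0.09, 0], 0, -1],
  [[-0.105, 0.103, 0], 0, -1],
  [[-0.096, 0.114, 0], 0, -1],
  [[-0.086, 0.125, 0], 0, -1],
  [[-0.074, 0.135, 0], 0, -1],
  [[-0.061, 0.144, 0], 0, -1],
])

```text
t: 10.6
eef_pos: [542.3, 1.0, 245.6]
tcp_rot: [3.138, 0.0, 1.335]
ft_force: [3.8, -3.6, 0.2]
opening: 0.007
grip_force: 2.0
```

move_arm([
  [[-0.047, 0.151, 0], 0, -1],
  [[-0.032, 0.157, 0], 0, -1],
  [[-0.008, 0.08, 0], 0, -1],
])

```text
t: 10.85
eef_pos: [539.4, 13.1, 245.2]
tcp_rot: [3.141, 0.0, 1.335]
ft_force: [1.0, -3.1, 0.6]
opening: 0.005
grip_force: 1.8
```

move_arm([
  [[0, 0.06, 0], 0, -1],
  [[0.01, 0.05, 0], 0, -1],
  [[0, 0, 0], 0, -1],
])

```text
t: 11.1
eef_pos: [539.7, 14.8, 245.1]
tcp_rot: [3.142, 0.003, 1.336]
ft_force: [-2.2, -21.4, 5.3]
opening: 0.004
grip_force: 10.8
```

move_arm([
  [[0.01, 0.05, 0], 0, -1],
  [[0, 0, 0], 0, -1],
])

```text
t: 11.27
eef_pos: [539.9, 15.2, 245.1]
tcp_rot: [-3.141, 0.004, 1.336]
ft_force: [-4.3, -33.5, 5.2]
opening: -0.001
grip_force: 16.8
```

move_arm([
  [[-0.01, -0.05, 0], 0, -1],
  [[-0.02, -0.1, 0], 0, -1],
  [[-0.06, -0.26, 0], 0, -1],
  [[-0.06, -0.26, 0], 0, -1],
  [[0, 0, 0.5], 0, -1],
  [[0, 0, 0.8], 0, -1],
  [[0, 0, 0.8], 0, -1],
  [[0, 0, 0.8], 0, -1],
  [[-0.2, -0.8, 0.8], 0, -1],
  [[-0.2, -0.8, 0.8], 0, -1],
  [[-0.2, -0.8, 0.5], 0, -1],
  [[0, 0, 0], 0, -1],
  [[0, 0, 0], 0, -1],
])

```text
t: 12.35
eef_pos: [517.1, -75.3, 395.4]
tcp_rot: [3.14, -0.0, 1.333]
ft_force: [-0.9, 0.2, 0.3]
opening: 0.003
grip_force: 0.0
```

Run:
```python
from h import *
s=env.state();print(s["t"],s["eef_pos"],s["ft_force"])
c=read_camera("wrist");cv2.imwrite("pics/w3.png",c["image"][:,:,::-1])
```

```text
12.35 [517.1053549  -75.34666197 395.39583919] [-0.87448588  0.16635095  0.34189532]
```

View pics/w3.png

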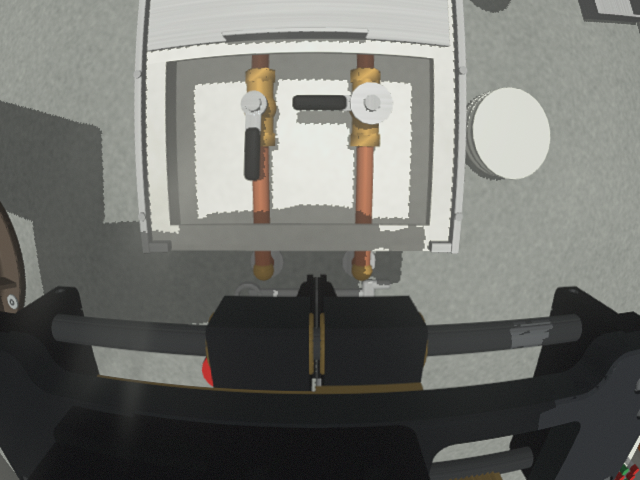

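The marked handle now lies straight across its pipe, with its hub at (372,102) and its tip at (293,102). The plain handle is unchanged, the cover is open with its flange at row 37, and the tool is clear. I'm handing the job in.

```bash
python3 -c "
from cell import env
print(env.job_done())"
```

```text
the job is handed in; nothing more can be done
None
```

The water to the analyser is shut off: I slid the cover open against its end stop and pushed the marked handle a quarter turn clockwise to its stop, straight across its pipe. The plain handle is as it was, I saw nothing disturbed (the deck beyond the stop and the far side were not re-checked), and the job is handed in at about 12 s, with no verdict returned.

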